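# Shelve two medicine cartons by height

## Task

Put the blue and the green medicine carton on the stepped pharmacy shelf by height: the tall blue one on the lower tier with the high headroom, the flat green one on the upper tier with the low headroom. Lay each in the free lane beside the stock, on its base and pointing straight in, with its far end under the board above and nothing sticking out over the front edge of its own board. Leave the red carton, the white jar and the amber bottle where they are.

Things in the scene. Friction and masses are not known exactly. Their poses are not given: they have to be found in the camera images.
- blue_mid (a point): Tall blue carton, closed, rigid, about 90 g: 140 mm long (its x axis), 54 mm wide (y), 84 mm high (z), with a white band at one end. The point is its centre, 42 mm above its base. It starts lying on the table on its base with its length roughly along world y. Light enough to be gripped across its width near one end.
- green_mid (a point): Flat light-green carton, closed, rigid, about 70 g: 140 mm long (its x axis), 54 mm wide (y), 40 mm high (z), with a white band at one end. The point is its centre, 20 mm above its base. It starts lying on the table on its base with its length roughly along world y. Light enough to be gripped across its width near one end.
- rack: White stepped shelf, fixed, open in front. x axis: level, into the shelf (about world +y); z up. Origin: on the table, below the lower board's front edge, in the middle of the free lane. Boards span y -85 to 195 mm and back to a panel at x = 320: lower (front edge x = 0), upper (x = 110, 12 thick), roof (x = 220, 12 thick, top z = 204). Thin posts at x = 250, y = -79 and 189.
- lower_lane (a point): Lower tier, high headroom (100 mm): point on the lower board's upper face (rack z = 20 mm), at its front edge, in the middle of the free lane; axes as the rack. The lane is 144 mm wide (y -72 to 72). The front 110 mm of the board is open from above; beyond that the upper board is the ceiling. Fixed orange stock, 84 mm high, at y 85 to 195, x 160 to 300.
- upper_lane (a point): Upper tier, low headroom (60 mm): point on the upper board's upper face (rack z = 132 mm), at its front edge, in the middle of the free lane; axes as the rack. The lane is 144 mm wide (y -72 to 72). The front 110 mm of the board is open from above; beyond that the roof is the ceiling. Fixed pale grey stock, 40 mm high, at y 85 to 195, x 65 to 205 from here.
- red_mid (a point): Red carton, 140 x 54 x 62 mm, a bystander on the table; the point is its centre, 31 mm above its base.
- jar_mid (a point): White jar with a blue cap, 56 mm across and 75 mm high, a bystander on the table; the point is its centre.
- amber_mid (a point): Amber bottle with a white cap, 48 mm across and 100 mm high, a bystander on the table; the point is its centre.
Things that resemble listed ones, but are neither listed nor needed, are in the scene too. What is meant by the part that bears blue_mid is not turquoise, and is the larger of those in its own colour.

How it is judged:
At the end, for the whole second after the job is handed in: Blue lies on the lower board and green on the upper (within 8 mm in height, tilt under 0.1 rad), centre within 45 mm of the free lane's middle, length within 0.26 rad of straight in, overhanging its board's front edge by at most 5 mm (so its far end is under the board above), at rest (x of blue_mid in the frame of rack above 0.065 m and y of blue_mid in the frame of rack between -0.045 and 0.045 m and z of blue_mid in the frame of rack between 0.054 and 0.07 m and angle between the x axis of each of blue_mid, green_mid and the x axis of rack, either way round below 0.26 rad and angle between each of blue_mid, green_mid's own z axis and vertical below 0.1 rad and linear speed of each of blue, green below 0.02 m/s and x of green_mid in the frame of rack above 0.175 m and y of green_mid in the frame of rack between -0.045 and 0.045 m and z of green_mid in the frame of rack between 0.144 and 0.16 m); the robot touches nothing.
It fails at once if a bystander (red carton, white jar or amber bottle) is moved by more than 30 mm (distance of any of red_mid, jar_mid, amber_mid from where it was at the start of the episode above 0.03 m).
It also fails if it takes over 67 s, if anything falls off the work surface, if the arm or the gripper's body presses on something with over 40 N, if the wrist force passes 120 N, or if a joint passes its speed limit or range.

## Robot

A 6-joint arm with a two-finger parallel gripper is mounted at the origin on the work surface. World frame = base frame: x ahead of the robot, y to its left, z up, the work surface at z = 0. Lengths are in m, angles in rad, forces in N, time in s.
With the tool pointing down it reaches from about 0.2 to 0.875 m from the base axis. Payload 3.4 kg.
Tool frame: the origin (TCP) lies between the finger pads; the fingertips stand 25 mm ahead of it and the grasp point (between the pads) lies 6 mm ahead of it (r.nose_length is the z of the fingertips in the tool frame, in m); z points along the fingers, x is the direction in which the jaws open and shut, and the axes are right-handed (so a half turn about z gives the same grasp; the last joint's range is limited). The gripper opens to 94 mm and grips with 3 to 60 N. Pads are 16 mm wide; open, the fingers measure 119 mm over their backs; the gripper's body (75 mm by 177 mm) begins 78 mm behind the grasp point.
Start: joints at [-0.121, 0.276, 1.505, -0, 1.361, -0.121], TCP at [0.575, -0, 0.23] pointing down, gripper open.
Joint ranges: [-2.89, 2.89], [-0.75, 2.08], [0.22, 2.7], [-1.18, 4.32], [0.11, 2.71], [-2.7, 2.7]. Speed limits (rad/s): [2.57, 2.57, 3.14, 3.14, 3.14, 3.14].

## Interface

Orientations are given as a unit quaternion [w, x, y, z].
In Python, from plant import r, gripper_to, inverse_kinematics, vision, models, telemetry gives the robot as it stands. Calls block until the motion is done:
- r.move_to(position, orientation): joint-space move of the TCP to a pose.
- r.move_l(position, rot=None, vel=0.15, guard=None): straight line of the TCP; rot=None keeps the orientation; vel is the mean speed in m/s. With guard (N) it stops when the force on the tool has changed by that much, and returns True; else False.
- r.movej(angles): joint-space move.
- gripper_to(opening, f_grip=None): finger opening in m; f_grip is the grip in N (None keeps the last); returns when the fingers have stopped.
- r.hold(seconds).
- inverse_kinematics(position, orientation): joint angles nearest the present ones, or None.
- vision.snapshot(name): name is "scene" or "side" or "wrist"; returns the picture (480x640x3 uint8, red, green, blue); there is no depth.
- vision.get_calibration(name): a dict with "fx", "fy", "cx", "cy" (pixels), "position" and "orientation" of the camera in the world. Camera axes: x right, y down, z forward; pixel columns grow to the right and rows downward; lengths in m; the calibration is good to about 2 mm. A picture is of the moment at which its call begins: read the wrist's pose just before it. get_calibration takes no time and is no camera call; for the wrist camera it gives the pose at the moment of the call.
A pose or a line that the arm cannot do raises r.PlanningError and nothing moves.
- r.sign_off(): hands the job in, once; it reports no verdict.
Trained networks look in the newest picture that a camera, given by its name, has taken for a name from the list of things; names that differ only in an ending like _2 or _b are one class to them, and where a whole thing is asked for, a point or a joint stands for the part that bears it (a point fixed in the world has none). Each returns a list of dicts, best first, with "score" (0 to 1); they miss things now and then, are a little off and sometimes report something else, mostly with a low value. They report only what shows in the picture. A call takes as long as a camera call. They do not tell look-alikes from the thing itself.
- models.boxes_of(thing, camera): "at" ([x, y, z] in m, in world coordinates, good to about 4 mm: the middle of the surface that is visible of it).
- models.regions_of(thing, camera): "pixels" (480x640 bool, what is visible of it).
- models.mark_of(thing, camera): "at" ([x, y, z] in m, in world coordinates, good to about 4 mm: a listed point, or the origin of a listed thing).
Readings, each from a call of its own:
- telemetry.current_t(): time.
- telemetry.current_joints(): joint angles.
- telemetry.current_dq(): joint speeds.
- telemetry.current_joint_efforts(): joint torques, N m.
- telemetry.current_ee_pos(): TCP position.
- telemetry.current_tool_rot(): TCP orientation.
- telemetry.current_wrist_force(): force on the tool from outside, world axes, zero at the start.
- telemetry.current_torque(): the same for the moment, N m.
- telemetry.current_opening(): finger opening in m.
Only numpy, scipy, OpenCV 4.12 (cv2) and the standard library are available. Lean on these libraries where they do the work, as an engineer would, in place of code of your own. Each camera call takes 0.05 s, during which the arm holds its last target.

## Working session

There is one attempt and no reset: what is moved stays moved. The work goes in short steps, each a Python script; the robot and the scene stay as the last script left them, time stands still between calls to the robot, and variables do not carry over. Pictures are saved under pics/ and viewed, and the job is handed in when it is done.

```bash
ls; mkdir -p pics
python3 - <<'E'
from plant import r, vision, models, telemetry
import cv2
for c in ("scene","side"):
    im=vision.snapshot(c); cv2.imwrite(f"pics/{c}0.png",im[:,:,::-1])
    k=vision.get_calibration(c); print(c,{a:(b if isinstance(b,(int,float)) else [round(float(v),3) for v in b]) for a,b in k.items()})
    for t in ("blue_mid","green_mid","rack","lower_lane","upper_lane","red_mid","jar_mid","amber_mid"):
        print(t,[(round(float(d['score']),2),[round(float(v),3) for v in d['at']]) for d in models.mark_of(t,c)][:4])
print(telemetry.current_t())
E
```

```text
pics
scene {'fx': 593.2559637795936, 'fy': 593.2559637795936, 'cx': 316.56206565578844, 'cy': 225.84453915411905, 'position': [1.196, 0.566, 0.691], 'orientation': [-0.171, 0.315, 0.817, -0.452]}
blue_mid [(0.81, [0.634, -0.218, 0.041]), (0.7, [0.779, -0.343, 0.046]), (0.69, [0.597, -0.045, 0.031])]
green_mid [(0.82, [0.436, -0.301, 0.02])]
rack [(0.81, [0.553, 0.128, 0.001])]
lower_lane [(0.97, [0.557, 0.126, 0.018])]
upper_lane [(0.89, [0.55, 0.233, 0.127])]
red_mid [(0.81, [0.471, -0.076, 0.032])]
jar_mid [(0.64, [0.617, -0.434, 0.037])]
amber_mid [(0.75, [0.754, -0.036, 0.048])]
side {'fx': 523.2580617928472, 'fy': 523.2580617928472, 'cx': 318.9282283892492, 'cy': 234.48199881237719, 'position': [0.484, 0.608, 0.847], 'orientation': [0.035, -0.096, 0.925, -0.365]}
blue_mid [(0.87, [0.639, -0.213, 0.045]), (0.71, [0.596, -0.045, 0.028]), (0.62, [0.78, -0.344, 0.044])]
green_mid [(0.74, [0.431, -0.304, 0.019])]
rack [(0.97, [0.552, 0.129, 0.004])]
lower_lane [(0.88, [0.55, 0.126, 0.019])]
upper_lane [(0.78, [0.545, 0.235, 0.137])]
red_mid []
jar_mid []
amber_mid [(0.79, [0.753, -0.033, 0.046]), (0.26, [0.635, -0.214, 0.045])]
0.9
```

View pics/scene0.png

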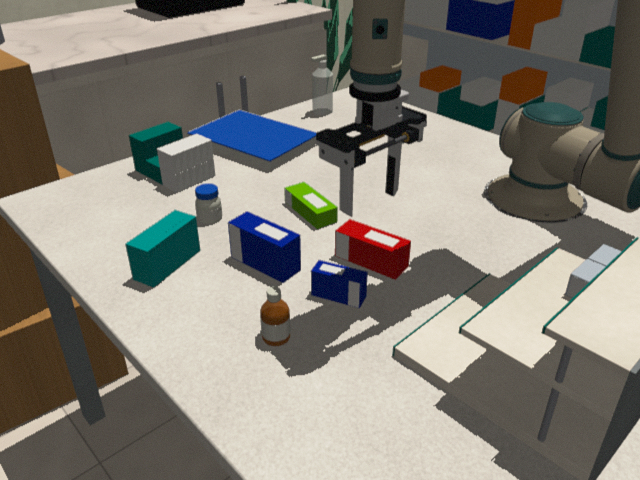

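View pics/side0.png

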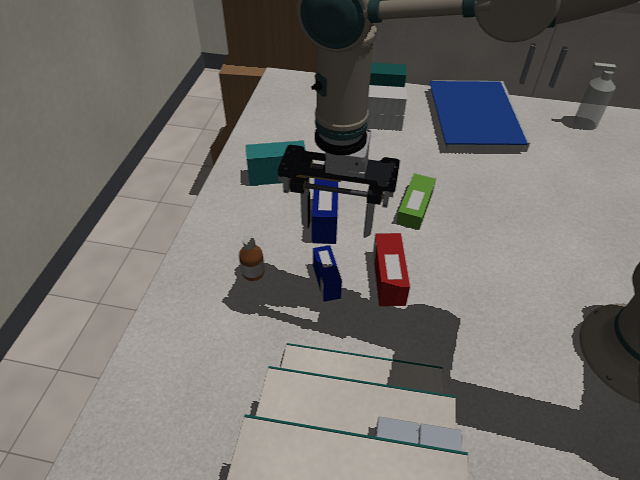

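The scene picture has three blue-like boxes: turquoise at (163,247), a large blue one at (265,245) and a small blue one at (339,283). The large blue box fits, because it isn't turquoise and is the larger of the two dark blue ones. The only green carton is at (311,204), and the red one is at (372,248). I'll confirm in a crop and fit the poses.

```bash
cat > h.py <<'E'
import numpy as np, cv2
from scipy.spatial.transform import Rotation as R
from scipy.optimize import minimize
def cam(k):
    q=k['orientation']; return R.from_quat([q[1],q[2],q[3],q[0]]).as_matrix(),np.array(k['position'])
def back(k,u,v,z):
    M,p=cam(k); d=M@np.array([(u-k['cx'])/k['fx'],(v-k['cy'])/k['fy'],1]); return p+d*(z-p[2])/d[2]
def proj(k,P):
    M,p=cam(k); c=(np.asarray(P)-p)@M; return np.c_[c[:,0]/c[:,2]*k['fx']+k['cx'],c[:,1]/c[:,2]*k['fy']+k['cy']]
def boxpts(x,y,yaw,L,W,H,z0=0):
    c,s=np.cos(yaw),np.sin(yaw)
    return np.array([[x+c*a*L/2-s*b*W/2,y+s*a*L/2+c*b*W/2,z0+h] for a in(-1,1) for b in(-1,1) for h in(0,H)])
def sil(k,pts):
    m=np.zeros((480,640),np.uint8); h=cv2.convexHull(proj(k,pts).astype(np.float32))
    cv2.fillConvexPoly(m,np.round(h*16).astype(np.int32),1,shift=4); return m.astype(bool)
def fit(k,mask,x,y,dims,yaws=(1.2,1.57,1.9),z0=0):
    f=lambda p:1-(sil(k,boxpts(p[0],p[1],p[2],*dims,z0))&mask).sum()/max(1,(sil(k,boxpts(p[0],p[1],p[2],*dims,z0))|mask).sum())
    return min((minimize(f,[x,y,w],method='Nelder-Mead',options=dict(initial_simplex=[[x,y,w],[x+.01,y,w],[x,y+.01,w],[x,y,w+.15]])) for w in yaws),key=lambda s:s.fun)
E
python3 - <<'E'
from h import *
from plant import vision, models, telemetry
im=vision.snapshot("scene"); k=vision.get_calibration("scene")
for t,dims in (("blue_mid",(.14,.054,.084)),("green_mid",(.14,.054,.04)),("red_mid",(.14,.054,.062))):
    for d in models.regions_of(t,"scene"):
        m=d['pixels']; v,u=np.nonzero(m); g=back(k,u.mean(),v.mean(),dims[2]/2)
        s=fit(k,m,g[0],g[1],dims); print(t,round(d['score'],2),(u.mean().round(),v.mean().round()),m.sum(),s.x.round(4),'1-IoU',round(s.fun,3))
for (a,b,z) in (((394,350),(490,277),.02),((460,329),(558,250),.132),((545,327),(640,237),.204)):
    A,B=back(k,*a,z),back(k,*b,z); print('scene',A.round(3),B.round(3),np.arctan2((B-A)[1],(B-A)[0]).round(3))
ks=vision.get_calibration("side")
for (a,b,z) in (((285,345),(442,367),.02),((268,368),(455,398),.132),((245,417),(467,454),.204)):
    A,B=back(ks,*a,z),back(ks,*b,z); print('side',A.round(3),B.round(3),np.linalg.norm(B-A).round(3),np.arctan2((B-A)[1],(B-A)[0]).round(3))
cv2.imwrite("pics/crop0.png",cv2.resize(im[170:370,110:430,::-1],None,fx=2.5,fy=2.5,interpolation=cv2.INTER_CUBIC))
print(telemetry.current_tool_rot(),telemetry.current_t())
kw=vision.get_calibration("wrist");print(kw['position'])
E
```

```text
blue_mid 0.85 (np.float64(265.0), np.float64(246.0)) 3517 [ 0.6314 -0.2177  1.6821] 1-IoU 0.049
blue_mid 0.81 (np.float64(338.0), np.float64(283.0)) 2050 [ 0.5998 -0.0497  1.1999] 1-IoU 0.478
blue_mid 0.77 (np.float64(163.0), np.float64(248.0)) 3807 [ 0.7778 -0.3454  3.4912] 1-IoU 0.021
green_mid 0.66 (np.float64(311.0), np.float64(204.0)) 1538 [ 0.434  -0.3058  1.386 ] 1-IoU 0.044
red_mid 0.69 (np.float64(372.0), np.float64(248.0)) 2975 [ 0.4736 -0.0809  1.7613] 1-IoU 0.054
scene [0.643 0.132 0.02 ] [0.367 0.124 0.02 ] -3.114
scene [0.637 0.238 0.132] [0.36  0.231 0.132] -3.116
scene [0.631 0.347 0.204] [0.347 0.339 0.204] -3.112
side [0.64 0.13 0.02] [0.36  0.116 0.02 ] 0.28 -3.092
side [0.634 0.238 0.132] [0.356 0.229 0.132] 0.278 -3.108
side [0.629 0.348 0.204] [0.353 0.337 0.204] 0.277 -3.103
[-5.27248993e-06  9.99999999e-01 -1.17273000e-05  4.54261253e-05] 1.1
[0.57554057 0.07263691 0.38554443]
```

View pics/crop0.png

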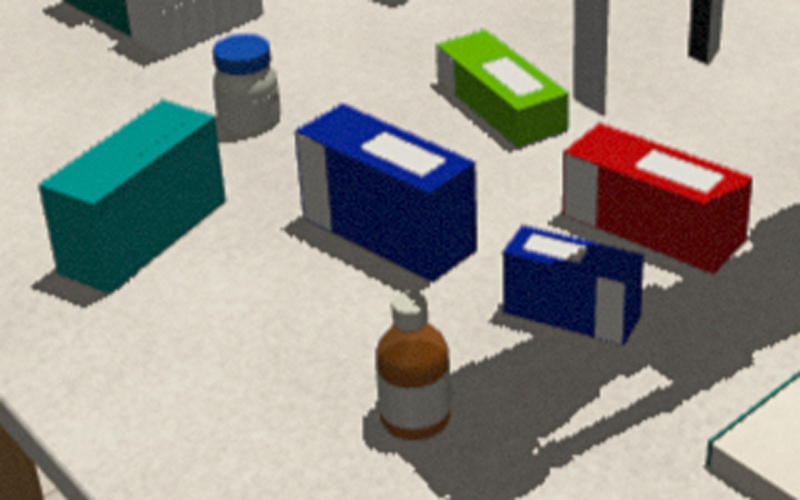

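The crop confirms it: the large dark-blue carton is the target. The other candidates are a smaller blue box and a turquoise one. I'll grasp blue near its world −y end.

```bash
cat >> h.py <<'E'
RO=np.array([.554,.128]); RY=1.605
def rot(phi):
    q=(R.from_euler('z',phi-np.pi/2)*R.from_quat([1,0,0,0])).as_quat(); return [q[3],q[0],q[1],q[2]]
def rk(x,y=0):
    c,s=np.cos(RY),np.sin(RY); return RO+[c*x-s*y,s*x+c*y]
def show(n,f):
    from plant import vision
    im=vision.snapshot(n); cv2.imwrite(f,im[:,:,::-1]); return im
E
python3 - <<'E'
from h import *
from plant import r,gripper_to,telemetry
phi=1.68; c=np.array([.633,-.217]); g=c-.04*np.array([np.cos(phi),np.sin(phi)])
r.move_to([*g,.16],rot(phi))
gripper_to(.094)
print(r.move_l([*g,.061],vel=.12,guard=8))
gripper_to(.03,f_grip=30); print('open',telemetry.current_opening())
r.move_l([*g,.19],vel=.15)
print('open',telemetry.current_opening(),telemetry.current_wrist_force(),telemetry.current_t())
show("scene","pics/s1.png"); show("wrist","pics/w1.png")
E
```

```text
False
open 0.05402200074987169
open 0.05392916802795641 [ 0.30508679 -0.30582384 -0.39614822] 5.0583
```

View pics/s1.png

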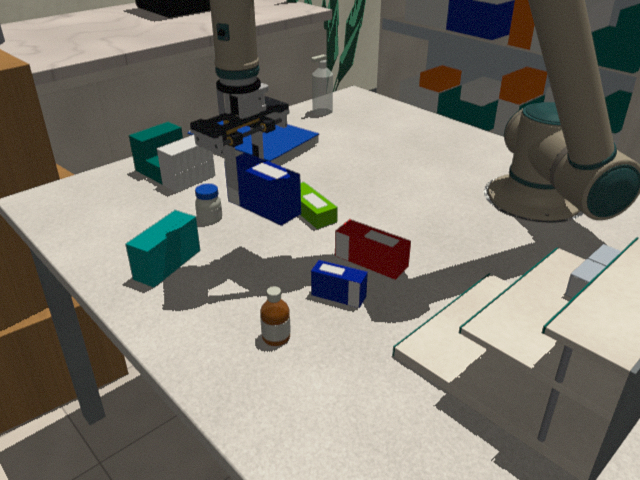

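View pics/w1.png

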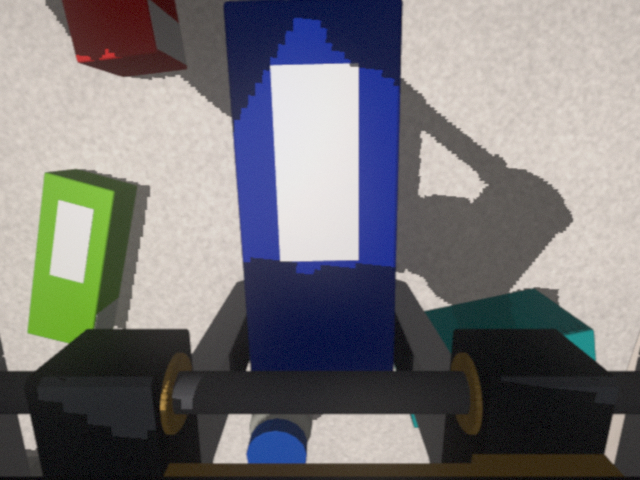

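Blue is held level near its −y end (scene (265,190)). In the wrist view it lies straight between the pads with its far end at row 2. Now I'll place it.

Run:
```python
from h import *
from plant import r,gripper_to,telemetry,vision
k=vision.get_calibration("wrist"); tc=np.array(telemetry.current_ee_pos())
A=back(k,228,3,tc[2]-.061+.084);B=back(k,401,1,tc[2]-.061+.084);m=(A+B)/2
print('far end from TCP',np.linalg.norm((m-tc)[:2]),'width',np.linalg.norm(B-A))
r.move_l([*rk(.01-.04),.19],rot(RY),vel=.2)
print(r.move_l([*rk(.01-.04),.089],vel=.12,guard=10),telemetry.current_ee_pos())
show("scene","pics/s2.png")
print(telemetry.current_t())
```

```text
far end from TCP 0.11227850595023524 width 0.0516436138202979
False [0.55571313 0.09799868 0.08960651]
8.175
```

View pics/s2.png

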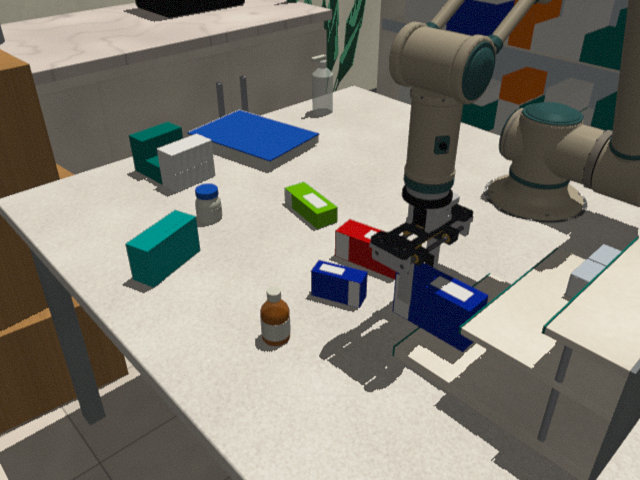

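Blue is over the lower board at (445,305), short of the upper board and level. Next I slide it in.

```bash
python3 - <<'E'
from h import *
from plant import r,gripper_to,telemetry,vision
print(r.move_l([*rk(.052),.089],vel=.08,guard=10),telemetry.current_ee_pos())
print(r.move_l([*rk(.052),.079],vel=.03,guard=4),telemetry.current_ee_pos())
gripper_to(.085); 
print(r.move_l([*rk(.05),.23],vel=.15,guard=10),telemetry.current_ee_pos())
g=np.array([.434,-.305])-.045*np.array([np.cos(1.386),np.sin(1.386)])
r.move_to([*g,.2],rot(1.386))
show("scene","pics/s3.png"); show("side","pics/d3.png"); show("wrist","pics/w3.png")
print(telemetry.current_t(),telemetry.current_ee_pos())
E
python3 - <<'E'
import cv2,numpy as np
cv2.imwrite('pics/c3.png',np.hstack([cv2.imread('pics/s3.png')[180:480,300:640],cv2.imread('pics/d3.png')[180:480,200:600]]))
E
```

```text
False [0.55223453 0.17958294 0.08896704]
True [0.552682  0.179596  0.0809691]
False [0.55165296 0.17783453 0.22900389]
13.6 [ 0.42633702 -0.34852685  0.20008693]
```

View pics/c3.png

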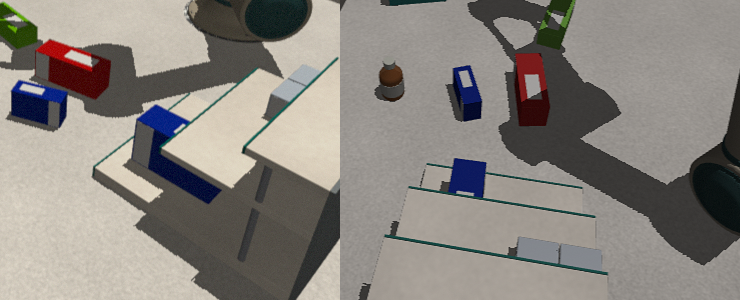

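View pics/w3.png

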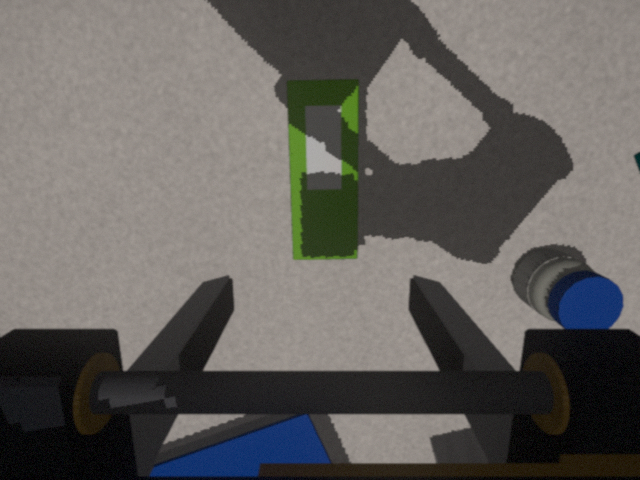

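Blue stands on the lower board with its far end under the upper board and its front end behind the edge (crop (160,135) and (468,178)). The wrist view shows green's top from (290,80) to (358,258), aligned with the tool. I'll check its position, then grasp it.

Run:
```python
from h import *
from plant import r,gripper_to,telemetry,vision
k=vision.get_calibration("wrist")
P=np.array([back(k,u,v,.04)[:2] for u,v in((289,80),(358,80),(358,258),(294,258))])
c=P.mean(0); d=(P[0]+P[1]-P[2]-P[3])/2; phi=np.arctan2(d[1],d[0]); print(c.round(4),np.linalg.norm(d).round(4),np.linalg.norm(P[0]-P[1]),phi)
assert np.hypot(*(c-[.434,-.304]))<.02
g=c-.045*np.array([np.cos(phi),np.sin(phi)])
gripper_to(.085)
r.move_l([*g,.08],rot(phi),vel=.15)
print(r.move_l([*g,.030],vel=.08,guard=8))
gripper_to(.03,f_grip=30); print('open',telemetry.current_opening())
r.move_l([*g,.25],vel=.15)
print('open',telemetry.current_opening(),telemetry.current_t())
# approach above upper front, rack centre x .12
r.move_l([*rk(.0),.25],rot(RY),vel=.25)
r.move_l([*rk(.125-.045),.25],vel=.2)
print(r.move_l([*rk(.125-.045),.172],vel=.1,guard=10),telemetry.current_ee_pos())
show("scene","pics/s4.png"); show("side","pics/d4.png"); print(telemetry.current_t())
cv2.imwrite('pics/c4.png',np.hstack([cv2.imread('pics/s4.png')[150:480,300:640],cv2.imread('pics/d4.png')[150:480,200:600]]))
```

```text
[ 0.4385 -0.3035] 0.1383 0.05134572317865621 1.4036238043131484
False
open 0.05374235378233815
open 0.054109216504324376 17.7417
False [0.55184014 0.20793352 0.17265763]
21.4417
```

View pics/c4.png

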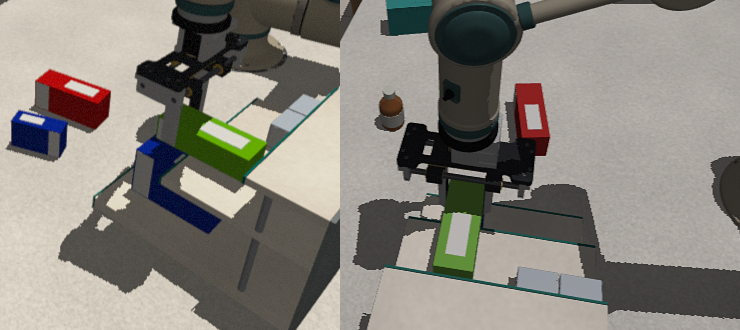

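Green is level over the upper board, in front of the roof (crop (215,140)). Next I slide it in and lower it.

Run:
```python
from h import *
from plant import r,gripper_to,telemetry,vision,models
print(r.move_l([*rk(.157),.172],vel=.08,guard=10),telemetry.current_ee_pos())
print(r.move_l([*rk(.157),.160],vel=.03,guard=4),telemetry.current_ee_pos())
gripper_to(.085)
print(r.move_l([*rk(.157),.30],vel=.15,guard=10))
r.move_l([.5,-.03,.33],vel=.25)
r.hold(.3)
for c in("scene","side"):
    im=show(c,f"pics/{c}5.png"); k=vision.get_calibration(c)
    for t in("blue_mid","green_mid","red_mid","jar_mid","amber_mid"):
        for d in models.mark_of(t,c):
            p=np.array(d['at']); e=p[:2]-RO; cc,s=np.cos(RY),np.sin(RY)
            print(c,t,round(d['score'],2),p.round(3),'rack',np.round([cc*e[0]+s*e[1],-s*e[0]+cc*e[1],p[2]],3))
    for t,dm,z0 in(("green_mid",(.14,.054,.04),.132),):
        pass
print(telemetry.current_t(),telemetry.current_wrist_force())
cv2.imwrite('pics/c5.png',np.hstack([cv2.imread('pics/scene5.png')[150:480,300:640],cv2.imread('pics/side5.png')[150:480,200:600]]))
```

```text
False [0.54864622 0.2844874  0.17194809]
True [0.54876803 0.28452399 0.16197787]
False
scene blue_mid 0.7 [ 0.777 -0.345  0.046] rack [-0.48  -0.207  0.046]
scene blue_mid 0.68 [0.55  0.126 0.001] rack [-0.002  0.004  0.001]
scene blue_mid 0.64 [ 0.594 -0.044  0.029] rack [-0.173 -0.034  0.029]
scene blue_mid 0.58 [0.55  0.222 0.064] rack [0.094 0.001 0.064]
scene green_mid 0.79 [0.546 0.332 0.148] rack [0.204 0.001 0.148]
scene red_mid 0.82 [ 0.473 -0.077  0.032] rack [-0.202  0.088  0.032]
scene jar_mid 0.92 [ 0.62  -0.436  0.039] rack [-0.566 -0.046  0.039]
scene amber_mid 0.9 [ 0.76  -0.039  0.047] rack [-0.174 -0.2    0.047]
side blue_mid 0.78 [ 0.781 -0.346  0.039] rack [-0.481 -0.211  0.039]
side blue_mid 0.62 [ 0.598 -0.049  0.028] rack [-0.178 -0.038  0.028]
side green_mid 0.62 [0.543 0.324 0.153] rack [0.197 0.004 0.153]
side red_mid 0.77 [ 0.47  -0.076  0.032] rack [-0.201  0.091  0.032]
side jar_mid 0.74 [ 0.621 -0.435  0.038] rack [-0.565 -0.048  0.038]
side amber_mid 0.84 [ 0.751 -0.033  0.048] rack [-0.168 -0.192  0.048]
27.0083 [0.34652148 0.54884184 0.64095775]
```

View pics/c5.png

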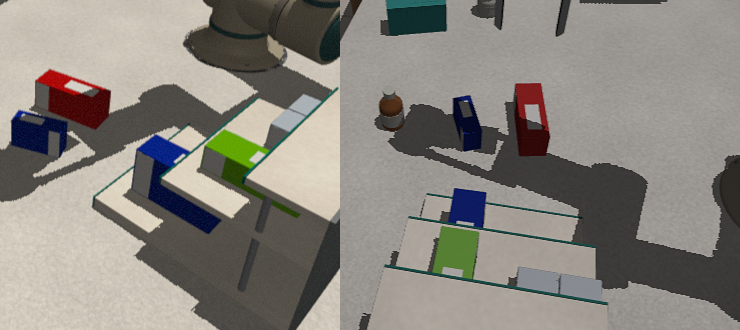

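View pics/scene5.png

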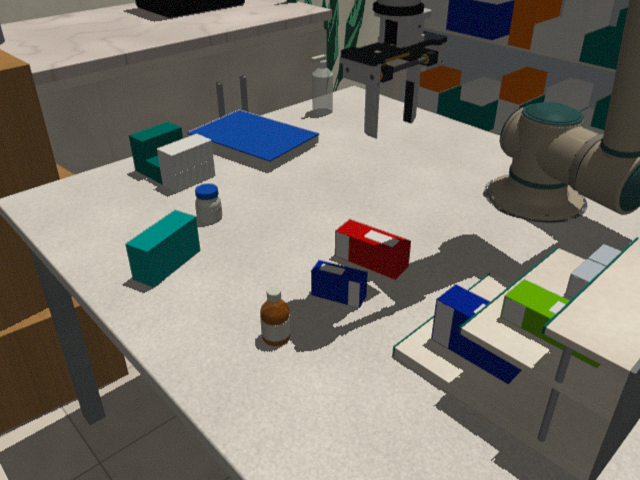

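Both cartons lie straight in their lanes: blue at scene (475,330), green at (550,320). Both are set back from their front edges and under the board above. The bystanders are unmoved and the gripper is clear, so I'm handing in.

```bash
python3 -c "
from plant import r
r.sign_off()"
```

```text
the job is handed in; nothing more can be done
```

Both cartons are on the shelf and the job is handed in, at about 27 s on the robot's clock. I gripped each one near its front end, slid it in under the board above, lowered it until it touched, and released it.

**Last position checks (rack frame):**

| Carton | Tier | x (m) | y (m) | z (m) | Seen by |
|---|---|---|---|---|---|
| Blue | lower | 0.094 | 0.001 | 0.064 | scene only, score 0.58 |
| Green | upper | 0.197–0.204 | 0.001–0.004 | 0.148–0.153 | scene and side |

- **Limits:** all of these are within the limits. In the last pictures both cartons look straight and level, and neither overhangs its front edge. I judged tilt and angle by eye there and did not measure them again.
- **Bystanders:** the red carton, jar and amber bottle read within about 8 mm of their starting positions. That is about the networks' own error.
- **Checks that disagreed:** the networks also reported "blue" for the turquoise box and the small blue box, and once wrongly at the lower board's front edge. The side camera did not report the placed blue carton, though it can be seen in the picture.

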